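# Hang up the pail and snap the plaster bin shut

## Task

The small orange pail was left standing on the lid of the grey plaster bin, and that lid is only lying on its catch, not shut. Hang the pail by its wire handle on both prongs of the forked hook and let go of it; then press the bin's lid down at its front (there is a blue tab for it) until it snaps fully shut, and keep pressing: finish while still pushing the lid down firmly with the fingers (about 10 N), without letting go. Leave the other things on the table where they are.

Things in the scene. Friction and masses are not known exactly. Their poses are not given: they have to be found in the camera images.
- pail_grip (a point): Centre of the black grip sleeve (14 mm thick, flat-sided, 44 mm long, 18 mm high) in the middle of the orange pail's handle, a rigid steel wire arch 6 mm thick. The arch's level top runs along this frame's y, 92 mm long plus rounded corners (110 mm over all). z up along the pail's axis. Grip from above, closing along x. The pail's rim lies 73 mm below this point, its underside 145 mm below.
- pail: Small orange pail, 72 mm across at the foot, 100 mm at the rim, 72 mm high without its handle, 0.12 to 0.26 kg; origin at the centre of its underside, axes as for pail_grip. It starts upright on the bin's lid. Its handle does not swing.
- hook_seat (a point): Midway between the two steel prongs of the forked hook (8 mm thick, centred at y = +36 and -36 mm in this frame), level with their tops where the handle rests. They stick out and are open to -x, ends turned up 20 mm at x = -21 mm. Hung, the handle lies on both along y, sleeve between, its centre 3 mm above here. It goes in from -x above the turned-up ends, pail's rim below the prongs, then down.
- stand: Green stand that carries the forked hook, fixed to the table; origin on the table, 214 mm below hook_seat; same axes, -x roughly towards the robot. Base plate 160 x 120 x 12 mm (x from -50 to +110 mm); post at x = +75 mm; there the prongs end in a cross-bar 10 mm above hook_seat.
- lid_tab (a point): Middle of the top surface of the blue press tab (40 x 70 mm) that sticks out at the front (-x) of the bin's white lid, 222 mm in front of the lid's hinge; 96 mm above the table at the start. It moves down about 13 mm until the lid is home. x points from the tab to the hinge.
- lid (a joint): Angle of the bin's lid about its rear hinge (rad): 0 = level, lying loosely on the catch (start); 0.06 = snapped shut, fully home on its stop; negative = raised. Pressing the tab takes up to about 8 to 12 N; within the first half of the way the catch gives way, the force drops suddenly, and the lid goes home by itself and stays.
- bin: Grey plastic bin with the hinged white lid, fixed to the table, 200 mm (x) by 180 mm (y), lid top 96 mm above the table; origin at the centre of its underside; its front, with the blue tab, faces -x, roughly towards the robot.
- tape: Roll of grey tape lying flat, 80 mm across, 48 mm high; bystander; origin under its centre.
- bowl: Blue ceramic bowl, 150 mm across, 85 mm high; bystander; origin under its centre.
- jar: Glass jar with yellow cap, 68 mm across, 100 mm high; bystander; origin under its centre.
- mug: White mug, 80 mm across, 92 mm high; bystander; origin under its centre.
- spatula: Spatula lying on the table, about 0.28 m long; bystander; its length lies along x.
- tin: Tin with a blue label, 72 mm across, 110 mm high; bystander; origin under its centre.
Not all that is in view belongs to the job. What is shaped like the stand but purple or yellow is not meant.

How it is judged:
By the outcome, as a careful person would: the job done as asked, in the order asked, and still so for the second after the job is handed in, while the arm keeps its last pose, push and grip.
It also fails if it takes over 58 s, if anything falls off the work surface, if the arm or the gripper's body presses on something with over 40 N, if the wrist force passes 120 N, or if a joint passes its speed limit or range.

## Robot

A 6-joint arm with a two-finger parallel gripper is mounted at the origin on the work surface. World frame = base frame: x ahead of the robot, y to its left, z up, the work surface at z = 0. Lengths are in m, angles in rad, forces in N, time in s.
With the tool pointing down it reaches from about 0.35 to 0.975 m from the base axis. Payload 4.9 kg.
Tool frame: the origin (TCP) lies between the finger pads; the fingertips stand 14 mm ahead of it and the grasp point (between the pads) lies 5 mm behind it (manip.tcp_to_tips is the distance from the TCP to the fingertips, in m); z points along the fingers, y is the line along which they close (so a half turn about z gives the same grasp; the last joint's range is limited). The gripper opens to 85 mm and grips with 20 to 120 N. Pads are 22 mm wide; open, the fingers measure 114 mm over their backs; the gripper's body (76 mm by 85 mm) begins 54 mm behind the grasp point. The pads swing forward as they close: fully open they stand 13 mm farther back than shut.
Start: joints at [1.201, 0.053, 1.613, -0, 1.476, -0.119], TCP at [0.155, 0.605, 0.245] pointing down, gripper open.
Joint ranges: [-3.01, 3.01], [-1.01, 2.22], [0.06, 2.58], [-1.02, 4.17], [0.09, 2.62], [-3.14, 3.14]. Speed limits (rad/s): [2.57, 2.57, 3.14, 3.14, 3.14, 3.14].

## Interface

Orientations are given as a unit quaternion [w, x, y, z].
In Python, from plant import manip gives the robot as it stands.
- The arm moves only by the tool servo_tool, never from a script. Its argument "moves" is a list that holds one entry, the list of rows, each a list of 7 numbers: the shift along the tool's x, y, z in mm, then the turn, a rotation vector about the tool's x, y, z in degrees, then the finger opening in mm, from 0 to 85.4. In form: [[[x, y, z, ax, ay, az, fingers], ...]]. A call has 1 to 12 rows; each row shifts and turns the commanded pose from where the row before left it, along the tool's axes as they then stand; what a row does not reach is not made up. A row lasts 1/8 s, in which the tool goes at most 62.5 mm and 10.7 degrees, less where a joint would pass 70% of its speed; a pose out of reach is approached as far as the arm can. A call with a gripper value outside its range is refused whole. The fingers move at their own pace and stop on an object; the grip force is fixed at half the most. Time passes only in rows, so rows that do not move let the fingers close. It gives the time, the measured TCP pose, the force, the opening and the grip force at its end, in the units of the state.
- manip.state(): the state, without advancing time (a new reading comes with each control period).
- manip.grab_frame(name): name is "scene" or "top"; returns a dict with "image" (480x640x3 uint8, blue, green, red), "mtx" (3x3 intrinsics, pixels), "eye" and "rotation" of the camera in the world. Camera axes: x right, y down, z forward; pixel columns grow to the right and rows downward; lengths in m; the calibration is good to about 2 mm. A picture is of the moment at which its call begins. There is no depth.
- manip.job_done(): hands the job in; it is judged then, once.
The state is a dict: "time": time; "joint_pos": joint angles; "joint_vel": joint speeds; "joint_efforts": joint torques, N m; "tool_pos": TCP position; "tool_rot": TCP orientation; "contact_force": force on the tool from outside, world axes, zero at the start; "ft_torque": the same for the moment, N m; "gripper_width": opening from 0.0 (shut) to 1.0 (fully open); "grasp_force": force on a finger pad.
Only numpy, scipy, OpenCV 4.12 (cv2) and the standard library are available. Lean on these libraries where they do the work, as an engineer would, in place of code of your own. Each camera call takes 0.05 s, during which the arm holds its last target. There are 200 camera calls.

## Working session

There is one attempt and no reset: what is moved stays moved. The work goes in short steps, Python scripts to look and compute and a tool call to move; the robot and the scene stay as the last step left them, time stands still between calls to the robot, and variables do not carry over. Pictures are saved under pics/ and viewed, at most 10 in all, crops included, and the job is handed in when it is done.

Besides the shell and the picture viewer there is one more tool, called after "Request:" as name(argument=value, ...) on one line, values as JSON. servo_tool: Moves the arm, as the interface text tells. Its arguments: {"type":"object","properties":{"moves":{"type":"array"}},"required":["moves"]}

```bash
ls; mkdir -p pics
cat > h.py <<'E'
import numpy as np, cv2, json
from plant import manip
def grab(n, save=None):
    f=manip.grab_frame(n)
    if save: cv2.imwrite('pics/'+save, f['image'])
    return f
def ray(f,u,v):
    d=np.array(f['rotation'])@np.linalg.inv(np.array(f['mtx']))@np.array([u,v,1.]); return np.array(f['eye']),d
def onz(f,u,v,z):
    e,d=ray(f,u,v); return e+d*(z-e[2])/d[2]
def proj(f,p):
    c=np.array(f['rotation']).T@(np.array(p)-np.array(f['eye'])); q=np.array(f['mtx'])@c; return q[:2]/q[2]
def tri(obs):
    A=np.zeros((3,3));b=np.zeros(3)
    for f,u,v in obs:
        e,d=ray(f,u,v); d/=np.linalg.norm(d); P=np.eye(3)-np.outer(d,d); A+=P;b+=P@e
    return np.linalg.solve(A,b)
E
python3 - <<'E'
from h import *
for n in('scene','top'):
    f=grab(n,n+'0.png'); print(n,np.round(f['eye'],3).tolist(),np.round(f['rotation'],3).tolist(),np.round(f['mtx'],1).tolist())
s=manip.state(); print({k:np.round(v,3).tolist() for k,v in s.items()}, manip.tcp_to_tips)
E
```

```text
pics
scene [1.235, 0.651, 0.884] [-0.185, 0.364, 0.814, -0.413] [[442.8, 0.0, 320.2], [0.0, 442.8, 240.0], [0.0, 0.0, 1.0]]
top [0.232, 0.015, 1.773] [-0.066, 0.709, -0.699, 0.059] [[595.2, 0.0, 302.3], [0.0, 595.2, 232.7], [0.0, 0.0, 1.0]]
{'time': 0.1, 'joint_pos': [1.201, 0.053, 1.614, 0.0, 1.476, -0.119], 'joint_vel': [0.0, -0.001, -0.001, -0.001, 0.001, -0.001], 'joint_efforts': [0.0, -39.491, -37.136, -0.0, 0.004, 0.0], 'tool_pos': [0.155, 0.605, 0.244], 'tool_rot': [-0.0, 0.125, 0.992, -0.001], 'contact_force': [-0.151, 1.015, 0.324], 'ft_torque': [-0.041, 0.023, 0.032], 'grasp_force': 0.0, 'gripper_width': 0.999} 0.014
```

```bash
python3 - <<'E'
s=open('h.py').read()
s=s.replace("    if save: cv2","    f['rotation']=quat(f['rotation'])\n    if save: cv2").replace("def grab","from scipy.spatial.transform import Rotation\ndef quat(q): return Rotation.from_quat(np.roll(q,-1)).as_matrix()\ndef grab",1)
open('h.py','w').write(s)
E
python3 -c "
from h import *
for n in('scene','top'):
    f=grab(n); print(n, f['rotation'].round(3).tolist(), proj(f,manip.state()['tool_pos']))"
```

```text
scene [[-0.667, 0.439, -0.602], [0.745, 0.394, -0.538], [0.001, -0.807, -0.59]] [608.93442654 249.92711282]
top [[0.015, -0.984, 0.176], [-1.0, -0.013, 0.011], [-0.008, -0.176, -0.984]] [ 72.4265608 366.7601843]
```

View pics/scene0.png

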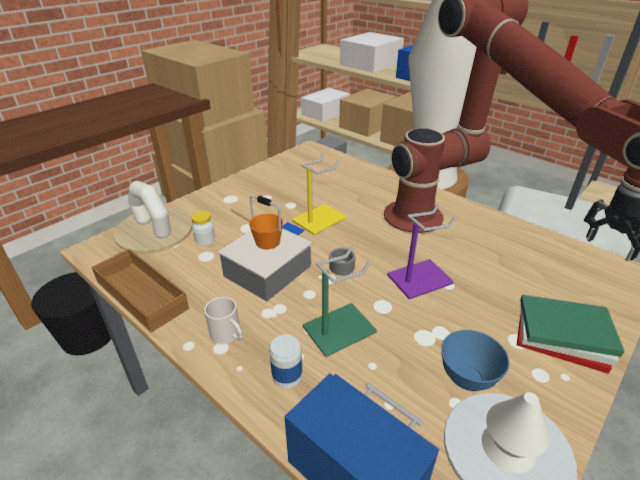

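View pics/top0.png

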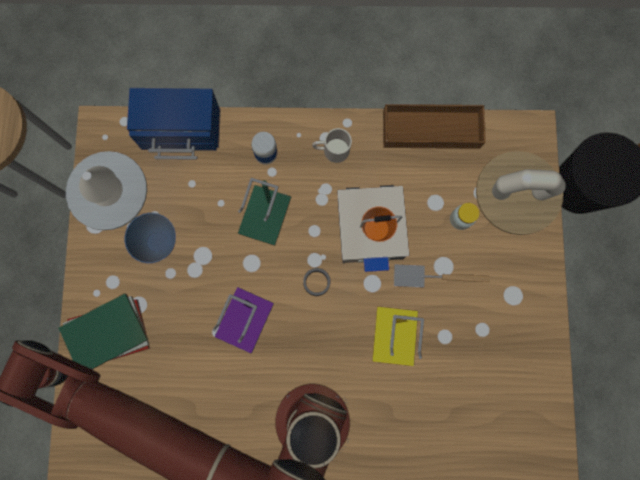

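Shown: the orange pail stands on the white lid (top view 380,225; scene 266,232), with its black sleeve at about (380,220). The blue tab is at (376,264) top. Candidates:
- **Stand:** green (265,212) is meant. Purple (243,320) and yellow (397,336) are decoys, and the green book (103,332) is no stand.
- **Blue things:** tab (376,264), toolbox (173,120), bowl (150,238).
- **Pail:** only one orange thing, with mug (337,146) and bowl as other vessels.

Next is a close crop of both the pail and the fork.

Run:
```python
from h import *
t=cv2.imread('pics/top0.png'); s=cv2.imread('pics/scene0.png')
a=cv2.resize(t[165:285,335:435],None,fx=4,fy=4,interpolation=cv2.INTER_CUBIC)[:300]
def c(i,x,y,w=100,h=75): return cv2.resize(i[y:y+h,x:x+w],(400,300),interpolation=cv2.INTER_CUBIC)
cv2.imwrite('pics/crop.png',np.vstack([np.hstack([c(t,335,200),c(t,225,170)]),np.hstack([c(s,220,185),c(s,290,235)])]))
```

```text
(no output)
```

View pics/crop.png

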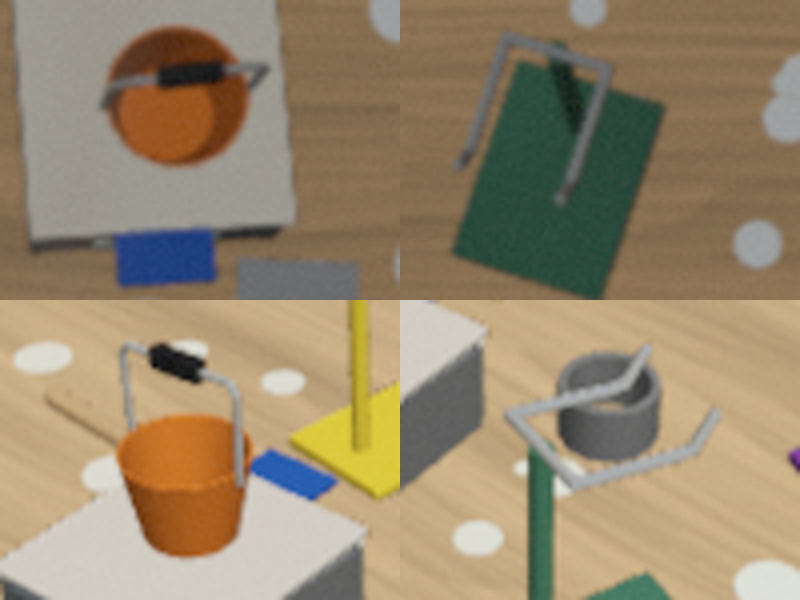

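```bash
cat > m1.py <<'E'
from h import *
T=grab('top');S=grab('scene')
P={}
for n,a,b in [('sleeve',(382.75,218.75),(264.5,200.75)),('hL',(362,221.5),(279,205.75)),('hR',(401.75,217.5),(251,196.75)),
 ('xbL',(251.75,179.5),(333.75,281.25)),('xbR',(277.5,187),(318,263.25)),('tipL',(240.25,210.75),(369,263)),('tipR',(265.25,220),(351.5,247.25))]:
    p=tri([(T,*a),(S,*b)]); P[n]=p
    print(n,p.round(4),(proj(T,p)-a).round(1),(proj(S,p)-b).round(1))
print('bends',onz(S,364.25,272.75,.21).round(4),onz(S,347,256,.21).round(4))
# masks
def mask(img,lo,hi,box):
    m=cv2.inRange(cv2.cvtColor(img,cv2.COLOR_BGR2HSV),lo,hi); z=np.zeros_like(m);x0,y0,x1,y1=box;z[y0:y1,x0:x1]=m[y0:y1,x0:x1]; return z
def rect(f,m,z):
    c=max(cv2.findContours(m,0,2)[0],key=cv2.contourArea); w=np.array([onz(f,*q,z)[:2] for q in c[:,0].astype(float)],np.float32)
    return cv2.minAreaRect(w)
print('base',rect(T,mask(T['image'],(55,80,20),(95,255,255),(225,180,300,250)),.012))
print('tab',rect(T,mask(T['image'],(105,150,40),(125,255,255),(355,250,400,280)),.096))
print('lid',rect(T,mask(T['image'],(0,0,140),(180,60,255),(330,180,412,268)),.096))
print('orange',rect(T,mask(T['image'],(5,150,60),(20,255,255),(350,195,410,250)),.168))
m=mask(T['image'],(0,0,0),(180,120,60),(370,212,396,226)); print('sleeve top',rect(T,m,.241+.009))
for n in ('xbL','xbR','tipL','tipR'): pass
E
python3 m1.py
```

```text
sleeve [ 0.5449 -0.1777  0.2399] [-0.3  0.3] [-0.4 -0.1]
hL [ 0.5376 -0.1244  0.2418] [ 0.2 -0.1] [0.2 0. ]
hR [ 0.5503 -0.2287  0.2349] [-0.2  0.2] [-0.2 -0. ]
xbL [0.6535 0.1712 0.2174] [-0.1  0.1] [-0.2 -0. ]
xbR [0.6322 0.1021 0.2196] [-0.5  0.4] [-0.8 -0.1]
tipL [0.563  0.1993 0.2313] [-0.7  0.5] [-1.  -0.1]
tipR [0.5401 0.1311 0.2297] [-0.2  0.1] [-0.3 -0. ]
bends [0.5763 0.2    0.21  ] [0.5541 0.13   0.21  ]
base ((0.6046494245529175, 0.14931929111480713), (0.11345058679580688, 0.16159877181053162), 72.77140045166016)
tab ((0.4445875585079193, -0.17597582936286926), (0.03350764513015747, 0.06549376249313354), 4.605971336364746)
lid ((0.5655876994132996, -0.1676231473684311), (0.20334556698799133, 0.18837320804595947), 4.3567705154418945)
orange ((0.5281789302825928, -0.1811532974243164), (0.05521027743816376, 0.0901145413517952), 7.699521064758301)
sleeve top ((0.5456101298332214, -0.17664508521556854), (0.010639574378728867, 0.0392935685813427), 0.7341390252113342)
```

```bash
cat >> h.py <<'E'
def go(p,yaw_deg):
    "world target TCP and heading of tool y (mod 180); prints tool-frame shift mm and turn deg"
    s=manip.state(); R=quat(s['tool_rot']); y=R[:,1]; cur=np.degrees(np.arctan2(y[1],y[0]))
    d=(yaw_deg-cur+90)%180-90
    print('t',round(s['time'],2),'pos',np.round(s['tool_pos'],4),'shift',(R.T@(np.array(p)-s['tool_pos'])*1000).round(1),'turn about tool z',round(-d,1),'tilt',R[:,2].round(3),'F',np.round(s['contact_force'],1),'w',round(s['gripper_width'],3),'gf',round(s['grasp_force'],1))
E
python3 - <<'E'
from h import *
go([.545,-.177,.32],7)
T=grab('top')
for q in [(237,295),(256,300),(216,333),(243,340)]: print(onz(T,*q,.23).round(3))
print(onz(T,317,282,.03).round(3))
E
```

```text
t 0.3 pos [0.155  0.6053 0.2449] shift [-571.9 -661.   -74.7] turn about tool z 68.6 tilt [-0.    -0.001 -1.   ] F [-0.4 -0.   0.7] w 1.001 gf 0.0
[0.342 0.199 0.23 ]
[0.329 0.149 0.23 ]
[0.244 0.249 0.23 ]
[0.227 0.179 0.23 ]
[ 0.397 -0.011  0.03 ]
```

Request:
servo_tool(moves=[[[0, 0, -17, 0, 0, 9.8, 85], [0, 0, -17, 0, 0, 9.8, 85], [0, 0, -17, 0, 0, 9.8, 85], [0, 0, -17, 0, 0, 9.8, 85], [0, 0, -17, 0, 0, 9.8, 85], [0, 0, -17, 0, 0, 9.8, 85], [0, 0, -17, 0, 0, 9.8, 85]]])

```text
time: 1.23
tool_pos: [0.1551, 0.6054, 0.3648]
tool_rot: [0.0, 0.665, 0.747, -0.0]
contact_force: [0.6, -0.8, -0.4]
gripper_width: 0.996
grasp_force: 0.0
```

```bash
python3 -c "
from h import *
go([.545,-.177,.32],7)"
```

```text
t 1.23 pos [0.1551 0.6054 0.3648] shift [-822.6  295.8   44.9] turn about tool z -0.3 tilt [-0. -0. -1.] F [ 0.6 -0.8 -0.4] w 0.996 gf 0.0
```

Request:
servo_tool(moves=[[[-51.4, 18.5, 0, 0, 0, 0, 85], [-51.4, 18.5, 0, 0, 0, 0, 85], [-51.4, 18.5, 0, 0, 0, 0, 85], [-51.4, 18.5, 0, 0, 0, 0, 85], [-51.4, 18.5, 0, 0, 0, 0, 85], [-51.4, 18.5, 0, 0, 0, 0, 85], [-51.4, 18.5, 0, 0, 0, 0, 85], [-51.4, 18.5, 0, 0, 0, 0, 85], [-51.4, 18.5, 0, 0, 0, 0, 85], [-51.4, 18.5, 0, 0, 0, 0, 85], [-51.4, 18.5, 0, 0, 0, 0, 85], [-51.4, 18.5, 0, 0, 0, 0, 85]]])

```text
time: 2.72
tool_pos: [0.4514, 0.0186, 0.3646]
tool_rot: [0.0, 0.663, 0.749, 0.0]
contact_force: [0.3, 0.6, -0.5]
gripper_width: 0.993
grasp_force: 0.0
```

```bash
python3 -c "
from h import *
go([.545,-.177,.32],7)"
```

```text
t 2.73 pos [0.4514 0.0186 0.3646] shift [-205.6   69.    44.7] turn about tool z 0.0 tilt [ 0.001  0.    -1.   ] F [ 0.3  0.6 -0.5] w 0.993 gf 0.0
```

Request:
servo_tool(moves=[[[-41, 14, 9, 0, 0, 0, 50], [-41, 14, 9, 0, 0, 0, 50], [-41, 14, 9, 0, 0, 0, 50], [-41, 14, 9, 0, 0, 0, 50], [-41, 14, 9, 0, 0, 0, 50], [0, 0, 0, 0, 0, 0, 50], [0, 0, 0, 0, 0, 0, 50]]])

```text
time: 3.6
tool_pos: [0.5454, -0.1741, 0.3194]
tool_rot: [-0.0, 0.662, 0.749, 0.0]
contact_force: [-0.4, 0.2, -0.2]
gripper_width: 0.584
grasp_force: 0.0
```

Run:
```python
from h import *
go([.545,-.177,.236],7)
t=grab('top')['image']; s=grab('scene')['image']
def c(i,x,y,w=100,h=75): return cv2.resize(i[y:y+h,x:x+w],(400,300),interpolation=cv2.INTER_CUBIC)
cv2.imwrite('pics/c2.png',np.hstack([c(t,335,185),c(s,220,165)]))
```

```text
t 3.6 pos [ 0.5454 -0.1741  0.3194] shift [-2.9 -0.7 83.4] turn about tool z 0.0 tilt [-0.  0. -1.] F [-0.4  0.2 -0.2] w 0.584 gf 0.0
```

View pics/c2.png

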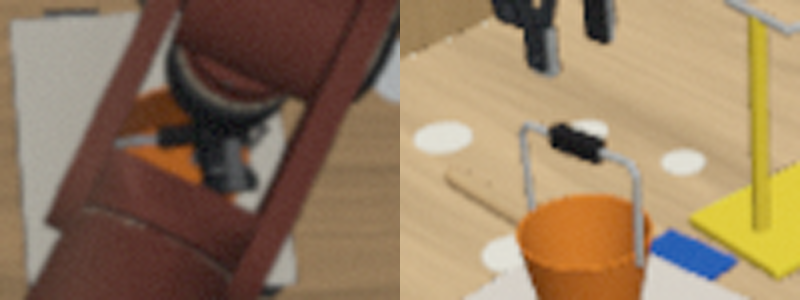

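The view shows the open fingers straight above the black sleeve (crop 578,142). I'll descend and close.

Request:
servo_tool(moves=[[[-3, -0.7, 15, 0, 0, 0, 50], [0, 0, 15, 0, 0, 0, 50], [0, 0, 15, 0, 0, 0, 50], [0, 0, 15, 0, 0, 0, 50], [0, 0, 12, 0, 0, 0, 50], [0, 0, 11, 0, 0, 0, 50], [0, 0, 0, 0, 0, 0, 30], [0, 0, 0, 0, 0, 0, 8], [0, 0, 0, 0, 0, 0, 8], [0, 0, 0, 0, 0, 0, 8], [0, 0, 0, 0, 0, 0, 8], [0, 0, 0, 0, 0, 0, 8]]])

```text
time: 5.2
tool_pos: [0.5455, -0.1776, 0.2369]
tool_rot: [0.001, 0.662, 0.749, 0.0]
contact_force: [0.4, 1.4, 0.7]
gripper_width: 0.151
grasp_force: 62.8
```

Run:
```python
from h import *
go([.545,-.177,.34],7)
```

```text
t 5.2 pos [ 0.5455 -0.1776  0.2369] shift [   0.6   -0.3 -103.1] turn about tool z 0.0 tilt [ 0.001 -0.    -1.   ] F [0.4 1.4 0.7] w 0.151 gf 62.8
```

Request:
servo_tool(moves=[[[0, 0, -8, 0, 0, 0, 8], [0, 0, -18, 0, 0, 0, 8], [0, 0, -25, 0, 0, 0, 8], [0, 0, -25, 0, 0, 0, 8], [0, 0, -25, 0, 0, 0, 8], [0, 0, -25, 0, 0, 0, 8], [0, 0, -24, 0, 0, 6, 8], [0, 0, -10, 0, 0, 6, 8], [0, 0, 0, 0, 0, 6, 8], [0, 0, 0, 0, 0, 6.2, 8], [0, 0, 0, 0, 0, 0, 8]]])

```text
time: 6.58
tool_pos: [0.5451, -0.1775, 0.3974]
tool_rot: [0.0, 0.804, 0.594, 0.0]
contact_force: [-0.4, 0.5, -1.5]
gripper_width: 0.156
grasp_force: 62.5
```

Run:
```python
from h import *
go([.488,.185,.397],-17.2)
```

```text
t 6.58 pos [ 0.5451 -0.1775  0.3974] shift [ 3.297e+02 -1.612e+02  2.000e-01] turn about tool z 0.1 tilt [ 0.001 -0.    -1.   ] F [-0.4  0.5 -1.5] w 0.156 gf 62.5
```

Request:
servo_tool(moves=[[[15, -7, 0, 0, 0, 0, 8], [30, -15, 0, 0, 0, 0, 8], [40, -20, 0, 0, 0, 0, 8], [40, -20, 0, 0, 0, 0, 8], [40, -20, 0, 0, 0, 0, 8], [40, -20, 0, 0, 0, 0, 8], [40, -19, 0, 0, 0, 0, 8], [40, -19, 0, 0, 0, 0, 8], [30, -14, 0, 0, 0, 0, 8], [15, -7, 0, 0, 0, 0, 8], [0, 0, 0, 0, 0, 0, 8], [0, 0, 0, 0, 0, 0, 8]]])

```text
time: 8.07
tool_pos: [0.4889, 0.1845, 0.3963]
tool_rot: [0.0, 0.805, 0.593, -0.0]
contact_force: [-0.1, -0.5, -1.7]
gripper_width: 0.15
grasp_force: 62.5
```

Run:
```python
from h import *
go([.488,.185,.252],-17.2)
```

```text
t 8.07 pos [0.4889 0.1845 0.3963] shift [  0.3  -1.  144.3] turn about tool z -0.0 tilt [ 0.    -0.001 -1.   ] F [-0.1 -0.5 -1.7] w 0.15 gf 62.5
```

Request:
servo_tool(moves=[[[0, 0, 10, 0, 0, 0, 8], [0, -1, 25, 0, 0, 0, 8], [0, 0, 30, 0, 0, 0, 8], [0, 0, 30, 0, 0, 0, 8], [0, 0, 25, 0, 0, 0, 8], [0, 0, 15, 0, 0, 0, 8], [0, 0, 7, 0, 0, 0, 8], [0, 0, 0, 0, 0, 0, 8], [0, 0, 0, 0, 0, 0, 8]]])

```text
time: 9.2
tool_pos: [0.4884, 0.1857, 0.2556]
tool_rot: [0.0, 0.805, 0.594, 0.001]
contact_force: [-0.5, -0.2, -1.6]
gripper_width: 0.15
grasp_force: 62.4
```

Run:
```python
from h import *
go([.574,.1585,.254],-17.2)
T=grab('top');S=grab('scene')
def c(i,x,y,w=120,h=90): return cv2.resize(i[y:y+h,x:x+w],(400,300),interpolation=cv2.INTER_CUBIC)
cv2.imwrite('pics/c3.png',np.hstack([c(T['image'],210,165),c(S['image'],290,220)]))
```

```text
t 9.2 pos [0.4884 0.1857 0.2556] shift [-0.7 89.8  1.8] turn about tool z 0.0 tilt [ 0.002  0.    -1.   ] F [-0.5 -0.2 -1.6] w 0.15 gf 62.4
```

View pics/c3.png

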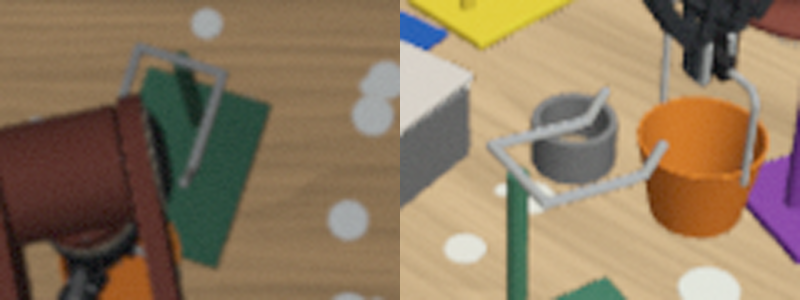

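The scene view shows the pail in front of the fork, its rim below the prongs and its wire above the turned-up ends. The three independent estimates of the fork's lateral centre agree within 1 mm. Sliding in.

Request:
servo_tool(moves=[[[-0.7, 5, 0, 0, 0, 0, 8], [0, 10, 0, 0, 0, 0, 8], [0, 12, 0, 0, 0, 0, 8], [0, 12, 0, 0, 0, 0, 8], [0, 12, 0, 0, 0, 0, 8], [0, 12, 0, 0, 0, 0, 8], [0, 12, 0, 0, 0, 0, 8], [0, 10, 0, 0, 0, 0, 8], [0, 7, 0, 0, 0, 0, 8], [0, 0, 0, 0, 0, 0, 8], [0, 0, 0, 0, 0, 0, 8]]])

```text
time: 10.68
tool_pos: [0.5753, 0.1579, 0.2543]
tool_rot: [-0.0, 0.805, 0.594, -0.0]
contact_force: [-0.4, 0.5, -1.7]
gripper_width: 0.152
grasp_force: 62.5
```

Run:
```python
from h import *
go([.576,.158,.213],-17.2)
T=grab('top');S=grab('scene')
def c(i,x,y,w=120,h=90): return cv2.resize(i[y:y+h,x:x+w],(400,300),interpolation=cv2.INTER_CUBIC)
cv2.imwrite('pics/c4.png',np.hstack([c(T['image'],210,145),c(S['image'],290,220)]))
```

```text
t 10.68 pos [0.5753 0.1579 0.2543] shift [ 0.3  0.6 41.3] turn about tool z 0.0 tilt [-0.  0. -1.] F [-0.4  0.5 -1.7] w 0.152 gf 62.5
```

View pics/c4.png

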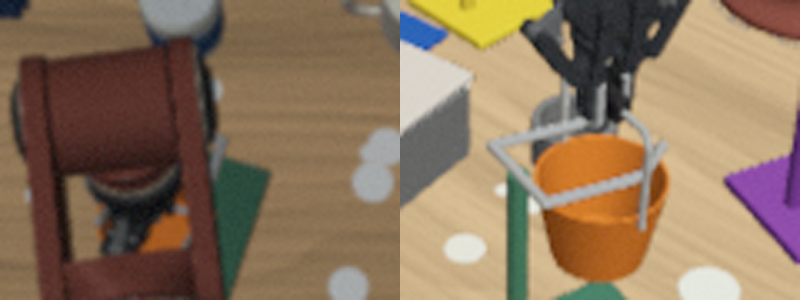

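The scene view shows the handle over both prongs, the sleeve between them and the rim below the prongs (near prong at crop 545,203 to 650,170). Lowering.

Request:
servo_tool(moves=[[[0, 0, 8, 0, 0, 0, 8], [0, 0, 9, 0, 0, 0, 8], [0, 0, 8, 0, 0, 0, 8], [0, 0, 6, 0, 0, 0, 8], [0, 0, 4, 0, 0, 0, 8], [0, 0, 2, 0, 0, 0, 8], [0, 0, 1, 0, 0, 0, 8], [0, 0, 0, 0, 0, 0, 8]]])

```text
time: 11.78
tool_pos: [0.5756, 0.1578, 0.2165]
tool_rot: [0.0, 0.805, 0.594, 0.0]
contact_force: [-0.3, -0.2, -1.9]
gripper_width: 0.148
grasp_force: 62.4
```

Request:
servo_tool(moves=[[[0, 0, 2, 0, 0, 0, 8], [0, 0, 1, 0, 0, 0, 8], [0, 0, 0, 0, 0, 0, 8], [0, 0, 0, 0, 0, 0, 8]]])

```text
time: 12.28
tool_pos: [0.5755, 0.1578, 0.2134]
tool_rot: [0.0, 0.805, 0.594, 0.0]
contact_force: [-0.5, -0.2, -2.3]
gripper_width: 0.15
grasp_force: 62.4
```

Request:
servo_tool(moves=[[[0, 0, 1, 0, 0, 0, 8], [0, 0, 1, 0, 0, 0, 8], [0, 0, 0, 0, 0, 0, 8], [0, 0, 0, 0, 0, 0, 8]]])

```text
time: 12.78
tool_pos: [0.5757, 0.1578, 0.2124]
tool_rot: [0.0, 0.805, 0.594, 0.0]
contact_force: [-3.3, -0.4, 5.4]
gripper_width: 0.147
grasp_force: 63.4
```

Contact at the expected height. Releasing.

Request:
servo_tool(moves=[[[0, 0, -1, 0, 0, 0, 16], [0, 0, 0, 0, 0, 0, 24], [0, 0, 0, 0, 0, 0, 34], [0, 0, 0, 0, 0, 0, 44], [0, 0, 0, 0, 0, 0, 44], [0, 0, 0, 0, 0, 0, 44], [0, 0, 0, 0, 0, 0, 44]]])

```text
time: 13.65
tool_pos: [0.5755, 0.1578, 0.2123]
tool_rot: [-0.0, 0.805, 0.594, 0.0]
contact_force: [-0.1, -0.8, -0.2]
gripper_width: 0.519
grasp_force: 0.0
```

Run:
```python
from h import *
go([.5755,.158,.36],-17.2)
T=grab('top');S=grab('scene')
def c(i,x,y,w=120,h=90): return cv2.resize(i[y:y+h,x:x+w],(800,600),interpolation=cv2.INTER_CUBIC)
cv2.imwrite('pics/c5.png',c(S['image'],290,220))
```

```text
t 13.65 pos [0.5755 0.1578 0.2123] shift [ 2.000e-01 -1.000e-01 -1.477e+02] turn about tool z 0.0 tilt [ 0.  0. -1.] F [-0.1 -0.8 -0.2] w 0.519 gf 0.0
```

View pics/c5.png

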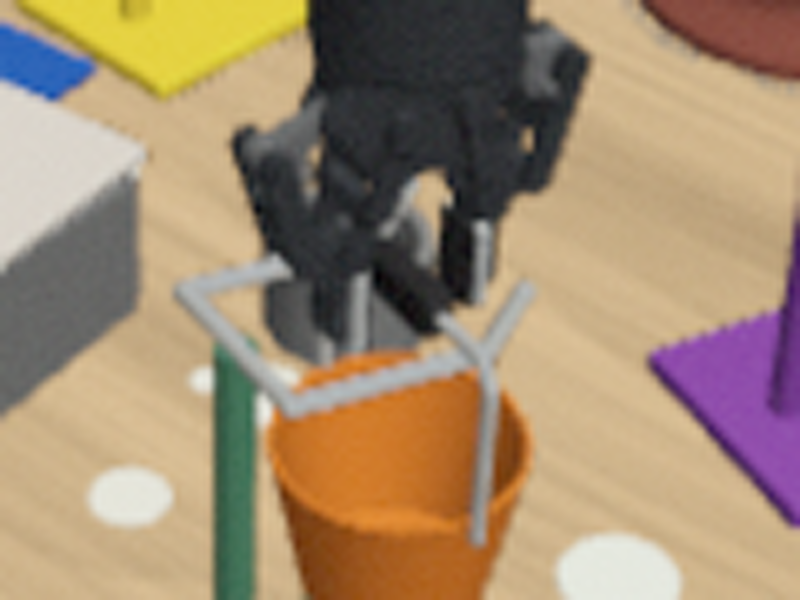

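The picture shows the fingers open around the sleeve (crop 410,285), with the wire resting on the prongs inside the turned-up ends (480,350). Moving up and away.

Request:
servo_tool(moves=[[[0, 0, -5, 0, 0, 0, 44], [0, 0, -10, 0, 0, 0, 44], [0, 0, -20, 0, 0, 0, 44], [0, 0, -25, 0, 0, 0, 44], [0, 0, -30, 0, 0, 0, 44], [0, 0, -30, 0, 0, 0, 44], [0, 0, -30, 0, 0, 0, 30], [0, 0, 0, 0, 0, 0, 0], [0, 0, 0, 0, 0, 0, 0]]])

```text
time: 14.88
tool_pos: [0.5753, 0.1577, 0.362]
tool_rot: [-0.0, 0.805, 0.594, -0.0]
contact_force: [0.1, -0.7, -0.3]
gripper_width: -0.0
grasp_force: 0.0
```

Run:
```python
from h import *
exec(open('m1.py').read().split('# masks')[1].replace('T[','T[')if 0 else '')
T=grab('top');S=grab('scene')
def m(img,lo,hi,b):
    k=cv2.inRange(cv2.cvtColor(img,cv2.COLOR_BGR2HSV),lo,hi); z=np.zeros_like(k);z[b[1]:b[3],b[0]:b[2]]=k[b[1]:b[3],b[0]:b[2]];return z
k=m(T['image'],(105,150,40),(125,255,255),(355,250,400,280)); c=max(cv2.findContours(k,0,2)[0],key=cv2.contourArea)
w=np.array([onz(T,*q,.096)[:2] for q in c[:,0].astype(float)],np.float32); print('tab',len(c),cv2.minAreaRect(w))
k=m(S['image'],(105,150,40),(125,255,255),(270,215,310,240)); c=max(cv2.findContours(k,0,2)[0],key=cv2.contourArea)
w=np.array([onz(S,*q,.096)[:2] for q in c[:,0].astype(float)],np.float32); print('tabS',len(c),cv2.minAreaRect(w))
go([.44,-.177,.17],-85.4)
def c(i,x,y,w=120,h=90): return cv2.resize(i[y:y+h,x:x+w],(400,300),interpolation=cv2.INTER_CUBIC)
cv2.imwrite('pics/c6.png',np.hstack([c(S['image'],290,220),c(S['image'],220,190)]))
```

```text
tab 12 ((0.444502592086792, -0.17610299587249756), (0.03331785649061203, 0.06525386869907379), 4.605971336364746)
tabS 38 ((0.4444112777709961, -0.17331045866012573), (0.03119000419974327, 0.06825386732816696), 4.067054271697998)
t 14.97 pos [0.5749 0.1577 0.3605] shift [-359.4  -29.7  191. ] turn about tool z 68.2 tilt [-0.003 -0.    -1.   ] F [-1.  -1.1 -0.5] w -0.001 gf 0.0
```

View pics/c6.png

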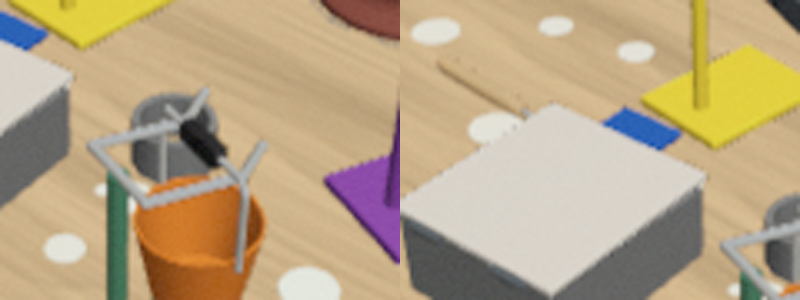

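The pail hangs on both prongs (crop 145,203 to 245,180), the sleeve is between them, and the gripper is clear. The tab is at about (0.4445, −0.175), and both views agree. Going above the tab with closed fingers.

Request:
servo_tool(moves=[[[-15, -1, 0, 0, 0, 0, 0], [-35, -3, 0, 0, 0, 0, 0], [-45, -4, 0, 0, 0, 0, 0], [-45, -4, 5, 0, 0, 0, 0], [-45, -4, 15, 0, 0, 0, 0], [-45, -4, 20, 0, 0, 0, 0], [-45, -3, 25, 0, 0, 0, 0], [-40, -3, 25, 0, 0, 0, 0], [-30, -2, 25, 0, 0, 0, 0], [-13, -1, 20, 0, 0, 0, 0], [0, 0, 0, 0, 0, 0, 0], [0, 0, 0, 0, 0, 0, 0]]])

```text
time: 16.48
tool_pos: [0.4427, -0.1753, 0.2282]
tool_rot: [0.0, 0.804, 0.594, 0.0]
contact_force: [0.1, 0.1, 0.5]
gripper_width: 0.001
grasp_force: 0.0
```

Run:
```python
from h import *
go([.443,-.175,.117],-17)
```

```text
t 16.48 pos [ 0.4427 -0.1753  0.2282] shift [3.000e-01 1.000e-01 1.112e+02] turn about tool z -0.1 tilt [ 0.001 -0.    -1.   ] F [0.1 0.1 0.5] w 0.001 gf 0.0
```

Request:
servo_tool(moves=[[[0, 0, 10, 0, 0, 0, 0], [0, 0, 20, 0, 0, 0, 0], [0, 0, 25, 0, 0, 0, 0], [0, 0, 25, 0, 0, 0, 0], [0, 0, 17, 0, 0, 0, 0], [0, 0, 10, 0, 0, 0, 0], [0, 0, 4, 0, 0, 0, 0], [0, 0, 0, 0, 0, 0, 0]]])

```text
time: 17.48
tool_pos: [0.4424, -0.1759, 0.1167]
tool_rot: [0.0, 0.805, 0.594, 0.0]
contact_force: [0.5, 0.1, 0.8]
gripper_width: -0.001
grasp_force: 0.0
```

Request:
servo_tool(moves=[[[0, 0, 2, 0, 0, 0, 0], [0, 0, 2, 0, 0, 0, 0], [0, 0, 0, 0, 0, 0, 0]]])

```text
time: 17.85
tool_pos: [0.4421, -0.1757, 0.1124]
tool_rot: [0.0, 0.805, 0.594, 0.0]
contact_force: [0.7, -0.0, 0.3]
gripper_width: 0.004
grasp_force: 0.0
```

Request:
servo_tool(moves=[[[0, 0, 1, 0, 0, 0, 0], [0, 0, 1, 0, 0, 0, 0], [0, 0, 1, 0, 0, 0, 0], [0, 0, 0, 0, 0, 0, 0]]])

```text
time: 18.35
tool_pos: [0.4422, -0.1758, 0.1097]
tool_rot: [-0.0, 0.805, 0.594, -0.0]
contact_force: [-2.0, 0.8, 4.3]
gripper_width: 0.002
grasp_force: 1.9
```

Request:
servo_tool(moves=[[[0, 0, 1, 0, 0, 0, 0], [0, 0, 1, 0, 0, 0, 0], [0, 0, 0, 0, 0, 0, 0]]])

```text
time: 18.73
tool_pos: [0.4423, -0.1758, 0.1089]
tool_rot: [-0.0, 0.805, 0.594, -0.0]
contact_force: [-5.9, 2.5, 10.5]
gripper_width: -0.001
grasp_force: 5.4
```

Request:
servo_tool(moves=[[[0, 0, 1, 0, 0, 0, 0], [0, 0, 1, 0, 0, 0, 0], [0, 0, 0, 0, 0, 0, 0]]])

```text
time: 19.1
tool_pos: [0.4423, -0.1758, 0.1067]
tool_rot: [-0.0, 0.805, 0.594, -0.0]
contact_force: [-4.4, 1.2, 8.9]
gripper_width: 0.001
grasp_force: 4.7
```

Request:
servo_tool(moves=[[[0, 0, 1, 0, 0, 0, 0], [0, 0, 1, 0, 0, 0, 0], [0, 0, 0, 0, 0, 0, 0]]])

```text
time: 19.48
tool_pos: [0.4421, -0.1757, 0.1029]
tool_rot: [0.0, 0.805, 0.594, 0.0]
contact_force: [0.5, -0.1, -0.9]
gripper_width: -0.001
grasp_force: 0.0
```

Request:
servo_tool(moves=[[[0, 0, 1, 0, 0, 0, 0], [0, 0, 1, 0, 0, 0, 0], [0, 0, 0, 0, 0, 0, 0]]])

```text
time: 19.85
tool_pos: [0.442, -0.1757, 0.101]
tool_rot: [-0.0, 0.805, 0.594, -0.0]
contact_force: [-0.9, -0.6, -0.1]
gripper_width: 0.002
grasp_force: 0.0
```

The catch gave way. Following the lid down to its stop.

Request:
servo_tool(moves=[[[0, 0, 2, 0, 0, 0, 0], [0, 0, 1, 0, 0, 0, 0], [0, 0, 1, 0, 0, 0, 0], [0, 0, 0, 0, 0, 0, 0]]])

```text
time: 20.35
tool_pos: [0.4421, -0.1757, 0.0972]
tool_rot: [-0.0, 0.805, 0.594, -0.0]
contact_force: [-0.5, 0.0, -0.0]
gripper_width: -0.002
grasp_force: 0.0
```

Request:
servo_tool(moves=[[[0, 0, 1, 0, 0, 0, 0], [0, 0, 0, 0, 0, 0, 0]]])

```text
time: 20.6
tool_pos: [0.4423, -0.1758, 0.0968]
tool_rot: [0.0, 0.805, 0.594, 0.0]
contact_force: [-1.0, -0.2, 3.0]
gripper_width: 0.005
grasp_force: 1.7
```

Request:
servo_tool(moves=[[[0, 0, 1, 0, 0, 0, 0], [0, 0, 0, 0, 0, 0, 0]]])

```text
time: 20.85
tool_pos: [0.4424, -0.1759, 0.0966]
tool_rot: [0.0, 0.805, 0.594, -0.0]
contact_force: [-3.6, 2.0, 8.3]
gripper_width: 0.003
grasp_force: 4.3
```

Request:
servo_tool(moves=[[[0, 0, 0.5, 0, 0, 0, 0], [0, 0, 0, 0, 0, 0, 0], [0, 0, 0, 0, 0, 0, 0], [0, 0, 0, 0, 0, 0, 0]]])

```text
time: 21.35
tool_pos: [0.4424, -0.1759, 0.0965]
tool_rot: [0.0, 0.805, 0.594, -0.0]
contact_force: [-5.2, 2.9, 11.5]
gripper_width: 0.001
grasp_force: 5.6
```

Run:
```python
from h import *
S=grab('scene','end.png'); go([.442,-.176,.097],-17)
```

```text
t 21.4 pos [ 0.4424 -0.1759  0.0965] shift [-0.2 -0.4 -0.5] turn about tool z -0.2 tilt [-0. -0. -1.] F [-5.3  3.  10.3] w 0.003 gf 5.6
```

View pics/end.png

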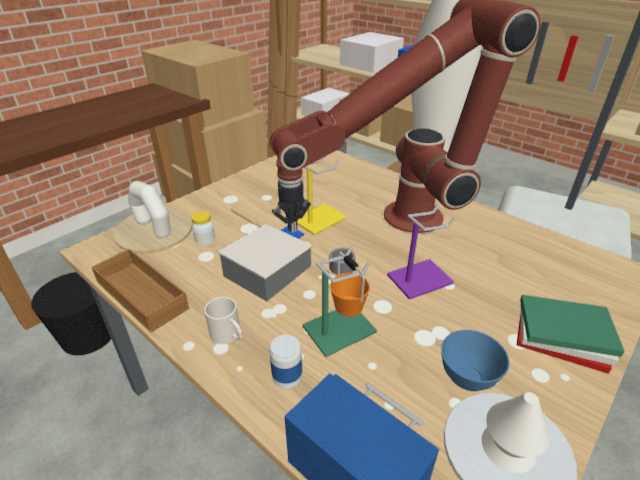

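The pail hangs on the green fork (350,290), and the lid is down with the fingers pressing the tab (293,232) at about 10–11 N. The bystanders look untouched. Handing in.

```bash
python3 -c "
from plant import manip
print(manip.job_done())"
```

```text
the job is handed in; nothing more can be done
None
```

I hung the pail on both prongs of the green fork and let go. I then pressed the lid until it snapped fully shut, and handed the job in at about 21 s with the fingers still pressing the tab at about 10–11 N; no verdict was returned.

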